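# Clamp a lino block under the sprung flap of a carving board

## Task

Clamp the small lino block in the carving board, ready for cutting. Press the thumb tab of the sprung flap down with one fingertip and keep it held open while the other fingertip pushes the block under it, square against the stop and near its middle, then let the tab go so that the flap shuts down on the block. The block is only pushed along the bed, never pinched, lifted or tipped, and everything else on the counter stays where it is.

Things in the scene. Friction and masses are not known exactly. Their poses are not given: they have to be found in the camera images.
- board: Lino-carving board, fixed: a plywood bed with a steel stop and a sprung hold-down flap. Origin on the counter under the middle of the stop's front face; +x is the pushing direction (from the bed's open end to the stop and past it), +y along the stop, +z up. Bed: x -145 to +65 mm, y +-85 mm, top at z = 15 mm. Tab and lip positions below are in this frame
- stop (a point): Foot of the stop's front face, in its middle, at bed height (board x = 0, z = 15 mm); axes as the board's. The stop is a bar 124 mm wide, 12 mm high above the bed, 10 mm thick
- hinge (a point): Middle of the flap's hinge pin (board x = 4, z = 42 mm), which runs along y between two lugs at y = +-37 mm. The flap is one bent steel piece, 2.5 mm thick: in front of the pin a plate 56 mm wide with a rolled lip, behind it a thumb tab 50 mm wide that ends 40 mm from the pin
- flap (a joint): Flap angle, rad: 0 shut (hard stop), grows as the tab goes down and the lip rises, limit 1.15. A spring always shuts it (0.10 N m at 0, 0.17 N m at 0.85): it is open only while the tab is pressed. The lip clears the 20 mm block from 0.53 on; resting on the block it reads 0.48
- tab (a point): On the thumb tab, middle of its width, 30 mm from the hinge pin and 10 mm short of its free edge. Shut, the tab slopes up away from the bed, 66 degrees above level (free edge at x = 20, z = 79 mm); pressed to 36 degrees the joint reads 0.53; to 15 degrees 0.9, and this point is then 51 mm above the counter, higher than the block's top (35 mm)
- lip (a point): Middle of the flap's rolled lip, 22 mm from the hinge pin, on the axis of its 3 mm radius. Shut it is at x = -13, z = 28 mm, too low for the block, which then stops against it; it swings up and out, to x = -18, z = 47 mm at 0.9 rad
- block_center (a point): Centre (half-way up) of the small lino block lying flat on the bed, short of the flap: wood with a grey lino face, 40 mm along its x, 60 mm along its y, 20 mm high, 30 to 65 g, at most 9 degrees askew to the board. Home against the stop its centre is at board x = -20, z = 25 mm
- block: The same small block; origin at the centre of its underside
- big_block: Bystander: a larger lino block, 100 x 70 x 20 mm, lying flat on the counter beside the carving board; origin at its underside
- cutter: Bystander: a lino cutter about 100 mm long, 21 mm thick, lying on the counter on the other side of the board; origin at its underside
- jar: Bystander: a lidded glass jar, 64 mm across, 75 mm tall, standing past the stop end of the board; origin at its underside
- roller: Bystander: an ink roller about 180 mm long and 110 mm wide lying flat; origin at its underside
- paint_green: Bystander: a green paint bottle, 68 mm across, 200 mm tall; origin at its underside
- jug: Bystander: a steel jug with a handle, 104 mm across, 150 mm tall; origin at its underside
Things that resemble listed ones, but are neither listed nor needed, are in the scene too. Leave any green look-alike of the block alone.

How it is judged (in metres and radians):
On the way, in this order (a step that is already met when the one before it is completed fails the run):
1. the flap is pressed open (joint above 0.55 rad) before the block goes in under it (value of joint flap above 0.55 rad and x of block_center in the frame of board below -0.035 m), for 0.1 s.
2. the block is home against the stop while the flap is still held up clear of it (x of block_center in the frame of board above -0.0225 m and angle between the x axis of block_center and the x axis of board, either way round below 0.07 rad and y of block_center in the frame of board between -0.022 and 0.022 m and z of block_center in the frame of board between 0.022 and 0.028 m and value of joint flap above 0.55 rad), for 0.1 s.
At the end, for the whole second after the job is handed in: the block lies flat on the bed, against the stop (within 2.5 mm), square to it (within 0.07 rad), its centre within 22 mm of the stop's middle, at rest, with the flap let go and bearing on its top (more than 2 N) (x of block_center in the frame of board above -0.0225 m and angle between the x axis of block_center and the x axis of board, either way round below 0.07 rad and y of block_center in the frame of board between -0.022 and 0.022 m and z of block_center in the frame of board between 0.022 and 0.028 m and value of joint flap between 0.4 and 0.53 rad and contact force between flap and block above 2 N and linear speed of block below 0.01 m/s); the robot touches nothing.
It fails at once if the block is lifted more than 8 mm off the bed or tipped by more than 0.25 rad (z of block_center in the frame of board above 0.033 m or angle between block_center's own z axis and vertical above 0.25 rad).
It fails at once if a bystander is moved by more than 15 mm (distance of any of big_block, cutter, jar, roller, paint_green, jug from where it was at the start of the episode above 0.015 m).
It also fails if it takes over 51 s, if anything falls off the work surface, if the arm or the gripper's body presses on something with over 40 N, if the wrist force passes 120 N, or if a joint passes its speed limit or range.

## Robot

A 6-joint arm with a two-finger parallel gripper is mounted at the origin on the work surface. World frame = base frame: x ahead of the robot, y to its left, z up, the work surface at z = 0. Lengths are in mm, angles in rad, forces in N, time in s.
With the tool pointing down it reaches from about 300 to 775 mm from the base axis. Payload 14.6 kg.
Tool frame: the origin (TCP) lies at the very end of the fingers, on their centre line; the grasp point (between the pads) lies manip.grasp_offset behind it (manip.grasp_offset is the distance from the TCP to the grasp point, in mm); z points along the fingers, y is the direction in which the jaws open and shut (so a half turn about z gives the same grasp; the last joint's range is limited). The gripper opens to 94 mm and grips with 3 to 60 N. Pads are 16 mm wide; open, the fingers measure 119 mm over their backs; the gripper's body (75 mm by 177 mm) begins 78 mm behind the grasp point.
Start: joints at [-1.259, 0.3, 1.521, -0, 1.321, -0.067], TCP at [203.386, -511.002, 205.446] pointing down, gripper open.
Joint ranges: [-3.03, 3.03], [-0.79, 2.21], [0.23, 2.52], [-1.04, 4.18], [0, 3.07], [-2.55, 2.55]. Speed limits (rad/s): [2.22, 2.22, 2.57, 3.14, 3.14, 3.14].

## Interface

Orientations are given as [roll, pitch, yaw] about the fixed x, y, z axes, in that order (R = Rz(yaw) Ry(pitch) Rx(roll)).
In Python, from cell import manip gives the robot as it stands.
- The arm moves only by the tool send_rows, never from a script. Its argument "commands" is a list of rows, each a list of 2 entries, a list of its own where there are three numbers: the shift along the tool's x, y, z in m, then the turn about the tool's z in rad. A call has exactly 8 rows; each row is the pose to reach, as a shift and turn from the pose commanded when the call began, along the tool's axes at that moment; what a row does not reach only later rows make up. A row lasts 1/12 s, in which the tool goes at most 41.7 mm and 7.16 degrees, less where a joint would pass 70% of its speed; a pose out of reach is approached as far as the arm can. A call with a gripper value outside its range is refused whole. "hand" is the closure, from -1 (fully open) to 1 (shut), so that 0 is half open, set as the call begins (left out, the last holds). The fingers move at their own pace and stop on an object; "force" is the grip in N (left out, the last holds). Time passes only in rows, so rows that repeat a pose let the fingers close, or fill a call up. It gives the time, the measured TCP pose, the force and the opening at its end, in the units of the state.
- manip.read_state(): the state, without advancing time (a new reading comes with each control period).
- manip.camera(name): name is "scene" or "top" or "wrist"; returns the picture (480x640x3 uint8, red, green, blue); there is no depth.
- manip.camera_model(name): a dict with "K" (3x3 intrinsics, pixels), "eye" and "attitude" of the camera in the world; the wrist camera has in their place "mount" (4x4, takes a point from camera to tool coordinates, whose origin is the TCP and whose axes are the flange's). Camera axes: x right, y down, z forward; pixel columns grow to the right and rows downward; lengths in mm; the calibration is good to about 2 mm. A picture is of the moment at which its call begins: read the wrist's pose just before it. camera_model takes no time and is no camera call.
- manip.sign_off(): hands the job in, once; it reports no verdict.
The state is a dict: "clock": time; "joints": joint angles; "qd": joint speeds; "effort": joint torques, N m; "eef_pos": TCP position; "eef_rot": TCP orientation; "wrist_force": force on the tool from outside, world axes, zero at the start; "moment": the same for the moment, N m; "finger_gap": finger opening in mm.
Only numpy, scipy, OpenCV 4.12 (cv2) and the standard library are available. Lean on these libraries where they do the work, as an engineer would, in place of code of your own. Each camera call takes 0.05 s, during which the arm holds its last target.

## Working session

There is one attempt and no reset: what is moved stays moved. The work goes in short steps, Python scripts to look and compute and a tool call to move; the robot and the scene stay as the last step left them, time stands still between calls to the robot, and variables do not carry over. Pictures are saved under pics/ and viewed, and the job is handed in when it is done.

Besides the shell and the picture viewer there is one more tool, called by a JSON object that holds its "name" and its "arguments". send_rows: Moves the arm, as the interface text tells. Its arguments: {"type":"object","properties":{"commands":{"type":"array","items":{"type":"array"}},"hand":{"type":"number"},"force":{"type":"number"}},"required":["commands"]}

```bash
mkdir -p pics; ls; python3 - <<'E'
from cell import manip
import cv2
print(manip.read_state()); print(manip.grasp_offset)
for n in ["scene","top","wrist"]:
    im=manip.camera(n); cv2.imwrite(f"pics/{n}0.png",im[:,:,::-1]); print(n,manip.camera_model(n))
E
```

```text
pics
{'clock': 0.0, 'joints': array([-1.25860577e+00,  3.00448541e-01,  1.52159907e+00,  1.45236811e-05,
        1.32070367e+00, -6.65973485e-02]), 'qd': array([ 0.00071383, -0.00144545,  0.0005972 , -0.00065454,  0.00148827,
        0.00105427]), 'effort': array([-1.03034567e-03, -5.31807625e+01, -3.52737200e+01,  7.06864544e-02,
        2.42740806e-02, -8.43264411e-05]), 'eef_pos': array([ 203.30573085, -510.75300394,  204.89109637]), 'eef_rot': array([-3.14043752e+00, -9.11415165e-05,  3.78784246e-01]), 'wrist_force': array([-0.21412498, -0.69618677, -0.13067731]), 'moment': array([ 0.02520473,  0.04096775, -0.0413589 ]), 'finger_gap': 94.02348167601104}
18.8
scene {'K': array([[585.24101504,   0.        , 308.72124156],
       [  0.        , 585.24101504, 250.70227127],
       [  0.        ,   0.        ,   1.        ]]), 'eye': array([1450.1362704 ,  806.6922282 , 1146.35028618]), 'attitude': array([-2.27777777,  0.00926367,  2.29306206])}
top {'K': array([[507.44653559,   0.        , 321.87945072],
       [  0.        , 507.44653559, 232.70033738],
       [  0.        ,   0.        ,   1.        ]]), 'eye': array([ 378.48915291,   -5.29656699, 1165.38216258]), 'attitude': array([-2.98920261, -0.00509075, -1.55492311])}
wrist {'K': array([[360.52703596,   0.        , 319.8963874 ],
       [  0.        , 360.52703596, 242.94501377],
       [  0.        ,   0.        ,   1.        ]]), 'mount': array([[ 9.06932710e-04, -9.73596725e-01, -2.28273068e-01,
         6.50453605e+01],
       [ 9.99999363e-01,  1.03650849e-03, -4.47749430e-04,
         1.64499296e-01],
       [ 6.72534351e-04, -2.28272517e-01,  9.73597045e-01,
        -1.79040265e+02],
       [ 0.00000000e+00,  0.00000000e+00,  0.00000000e+00,
         1.00000000e+00]])}
```

View pics/scene0.png

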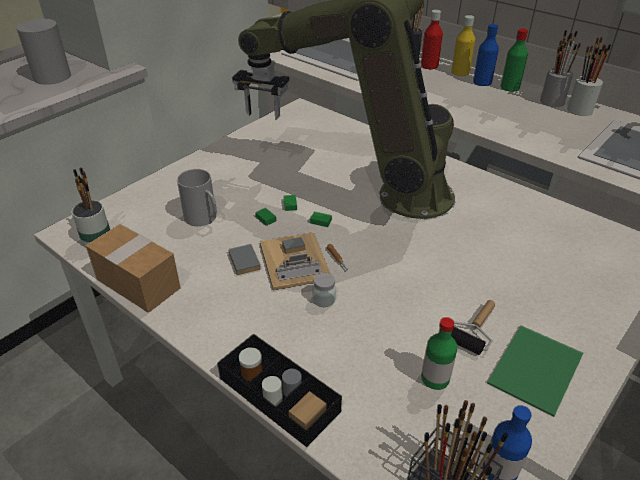

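View pics/top0.png

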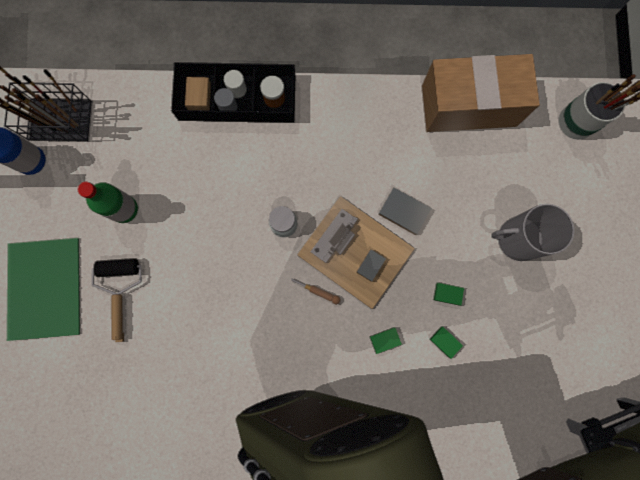

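View pics/wrist0.png

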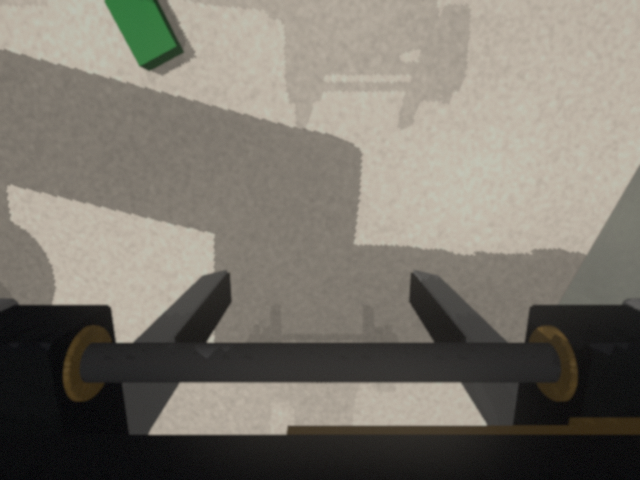

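```bash
cat > h.py <<'E'
import numpy as np, cv2
from scipy.spatial.transform import Rotation as R
from cell import manip
def cam(n,state=None):
    m=manip.camera_model(n)
    if n!='wrist':
        return m['K'],R.from_euler('xyz',m['attitude']).as_matrix(),np.array(m['eye'])
    s=state; Rt=R.from_euler('xyz',s['eef_rot']).as_matrix(); M=m['mount']
    return m['K'],Rt@M[:3,:3],Rt@M[:3,3]+s['eef_pos']
def pix2w(c,uv,z):
    K,Rc,e=c; d=Rc@np.linalg.solve(K,[uv[0],uv[1],1.]); return e+d*(z-e[2])/d[2]
def w2pix(c,p):
    K,Rc,e=c; q=K@(Rc.T@(np.asarray(p)-e)); return q[:2]/q[2]
def crop(im,x0,y0,x1,y1,f,name):
    cv2.imwrite(name,cv2.resize(im[y0:y1,x0:x1],None,fx=f,fy=f,interpolation=cv2.INTER_CUBIC))
E
python3 - <<'E'
from h import *
im=cv2.imread('pics/top0.png'); crop(im,270,180,430,320,5,'pics/topc.png')
im=cv2.imread('pics/scene0.png'); crop(im,220,220,360,310,5,'pics/scenec.png')
c=cam('top')
print(w2pix(c,[203,-511,205]), pix2w(c,(340,250),15))
E
```

```text
[595.37561171 412.59716489] [515.99027901 -50.32923843  15.        ]
```

View pics/topc.png

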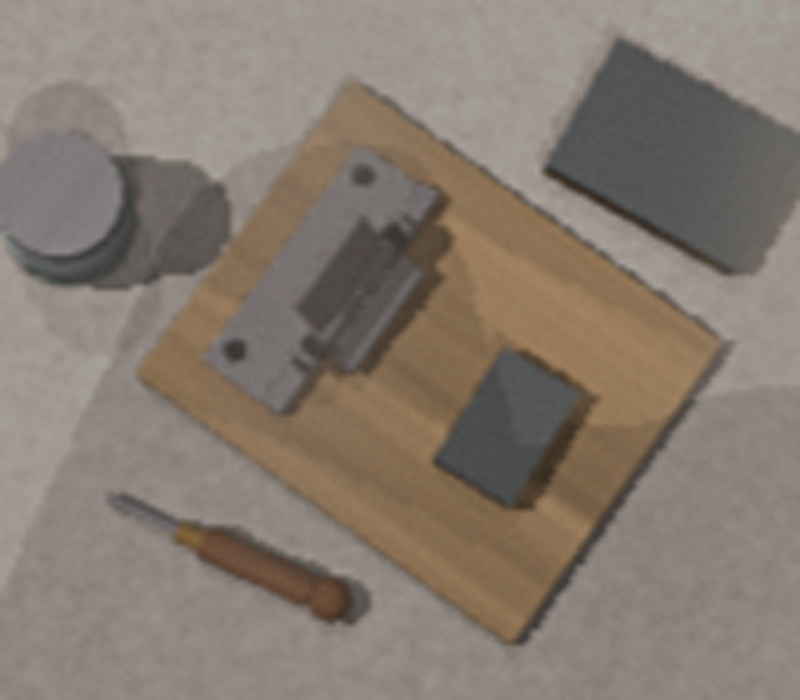

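View pics/scenec.png

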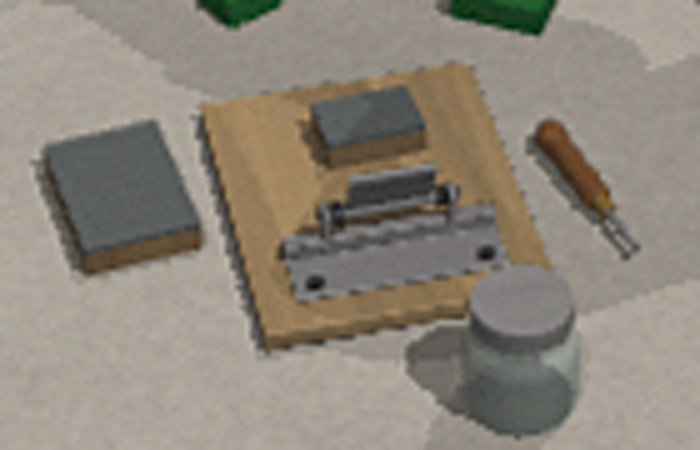

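```bash
python3 - <<'E'
from h import *
c=cam('top')
from scipy.optimize import least_squares
cr=np.array([(350,80),(140,375),(515,642),(730,345)])/5+[270-.4,180-.4]
P=np.array([pix2w(c,p,15)[:2] for p in cr]); print(P)
loc=np.array([[65,-85],[65,85],[-145,85],[-145,-85]])
# which orientation? try both
for L in (loc,loc*[1,-1]):
    def f(v):
        C,S=np.cos(v[2]),np.sin(v[2]); return (L@np.array([[C,S],[-S,C]])+v[:2]-P).ravel()
    best=min((least_squares(f,[*P.mean(0),a]) for a in np.arange(-3,3,1)),key=lambda r:r.cost); print(best.x,best.fun.round(1))
    if best.cost<200: v=best.x
np.save('board.npy',v)
Cb,Sb=np.cos(v[2]),np.sin(v[2]); Rb=np.array([[Cb,-Sb],[Sb,Cb]])
bl=np.array([(510,348),(585,390),(518,507),(436,460)])/5+[270-.4,180-.4]
W=np.array([pix2w(c,p,35)[:2] for p in bl])
print('block board frame',(W-v[:2])@Rb, ((W-v[:2])@Rb).mean(0))
for s in(-62,62):
  for x in(0,10):
    print(((w2pix(c,[*(Rb@[x,s]+v[:2]),27])-[270-.4,180-.4])*5).round())
b=np.array([(620,38),(545,172),(735,272)])/5+[269.6,179.6]
print('big',[((pix2w(c,p,20)[:2]-v[:2])@Rb).round() for p in b])
b=np.array([(115,500),(340,605),(330,580)])/5+[269.6,179.6]
print('cutter',[((pix2w(c,p,15)[:2]-v[:2])@Rb).round() for p in b])
b=np.array([(60,190)])/5+[269.6,179.6]
print('jar',[((pix2w(c,p,75)[:2]-v[:2])@Rb).round() for p in b])
E
```

```text
[[ 642.99740526  -48.07352465]
 [ 503.85264336   46.15152541]
 [ 386.22969556 -124.84498782]
 [ 522.05624976 -223.03616221]]
[536.58031714 -54.58244607   0.96440248] [ 0.5 -1.5 -0.1  1.1 -2.1 -0.4  1.7  0.9]
[536.08479422 -54.24424402   0.97940103] [-141.2   95.2  139.   -93.8  139.6  -97.2 -137.4   95.8]
block board frame [[ -65.51009885  -21.0891051 ]
 [-103.59781847  -25.14170989]
 [-109.00914634   35.2632903 ]
 [ -67.39210802   39.42556671]] [-86.37729292   7.1145105 ]
[441. 194.]
[424. 182.]
[283. 415.]
[265. 402.]
big [array([ -25., -172.]), array([ -32., -100.]), array([-129., -112.])]
cutter [array([ 40., 137.]), array([-70., 116.]), array([-60., 109.])]
jar [array([134.,  43.])]
```

{"name": "send_rows", "arguments": {"commands": [[[0.037,-0.026,-0.012],-0.12],[[0.074,-0.052,-0.025],-0.24],[[0.111,-0.077,-0.037],-0.36],[[0.148,-0.103,-0.05],-0.48],[[0.185,-0.128,-0.062],-0.6],[[0.222,-0.154,-0.075],-0.72],[[0.26,-0.18,-0.087],-0.84],[[0.297,-0.205,-0.1],-0.96]]}}

```text
clock: 0.82
eef_pos: [381.9, -241.7, 294.9]
eef_rot: [3.141, 0.0, 1.344]
wrist_force: [-0.0, -1.5, -0.5]
finger_gap: 94.1
```

{"name": "send_rows", "arguments": {"commands": [[[0.02,0.008,0.006],-0.12],[[0.04,0.016,0.012],-0.24],[[0.06,0.024,0.018],-0.36],[[0.08,0.032,0.024],-0.48],[[0.1,0.04,0.03],-0.6],[[0.12,0.05,0.036],-0.72],[[0.14,0.058,0.042],-0.84],[[0.15,0.064,0.045],-0.96]]}}

```text
clock: 1.48
eef_pos: [478.7, -110.5, 248.4]
eef_rot: [-3.141, -0.001, 2.306]
wrist_force: [-0.2, 0.4, 0.7]
finger_gap: 94.2
```

```bash
python3 - <<'E'
from h import *
s=manip.read_state(); im=manip.camera('wrist')[:,:,::-1]; print(s); cv2.imwrite('pics/w1.png',im)
im=manip.camera('scene')[:,:,::-1]; cv2.imwrite('pics/s1.png',im);crop(im,200,120,400,320,4,'pics/s1c.png')
import pickle; pickle.dump(s,open('s1.pkl','wb'))
E
```

```text
{'clock': 1.4833, 'joints': array([-3.01550080e-01,  1.36852040e-01,  1.61875994e+00,  2.75257496e-04,
        1.38717878e+00, -1.03661128e+00]), 'qd': array([ 0.2311183 ,  0.17978203, -0.13407612, -0.00456929, -0.05000831,
       -1.20466025]), 'effort': array([-8.17074291e-01, -4.58213961e+01, -3.54205084e+01,  7.20684556e-02,
        4.28576802e-02,  2.97464669e+00]), 'eef_pos': array([ 478.69636231, -110.48531196,  248.36062368]), 'eef_rot': array([-3.14121552e+00, -1.16895952e-03,  2.30580689e+00]), 'wrist_force': array([-0.19138328,  0.43948683,  0.70455038]), 'moment': array([-0.04906193, -0.07853927,  0.04794118]), 'finger_gap': 94.21360335186613}
```

View pics/w1.png

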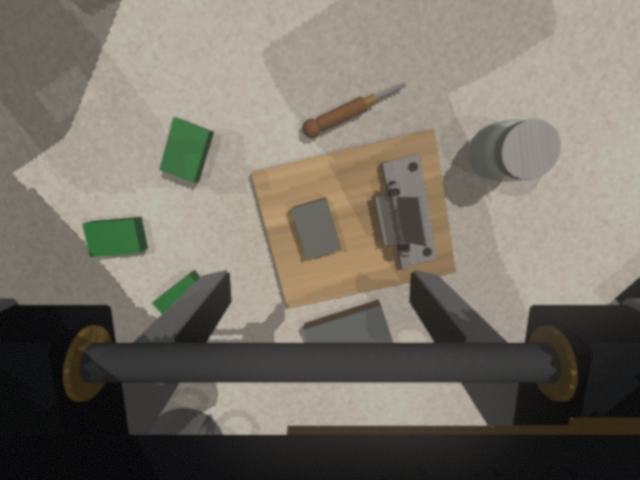

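View pics/s1.png

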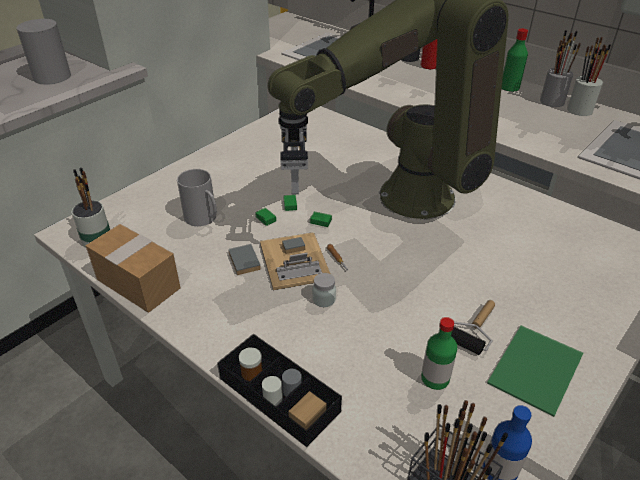

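{"name": "send_rows", "arguments": {"commands": [[[0.03,0.026,-0.01],-0.03],[[0.061,0.051,-0.02],-0.06],[[0.092,0.077,-0.03],-0.09],[[0.123,0.102,-0.04],-0.12],[[0.154,0.128,-0.05],-0.15],[[0.185,0.154,-0.06],-0.18],[[0.216,0.18,-0.07],-0.21],[[0.246,0.205,-0.07],-0.236]]}}

```text
clock: 2.25
eef_pos: [467.4, 209.1, 321.7]
eef_rot: [3.139, 0.002, 2.531]
wrist_force: [0.3, -1.2, -0.3]
finger_gap: 93.7
```

{"name": "send_rows", "arguments": {"commands": [[[0.026,0.029,0],0],[[0.052,0.058,0],0],[[0.078,0.087,0],0],[[0.104,0.117,0],0],[[0.13,0.146,0],0],[[0.156,0.175,0],0],[[0.183,0.204,0],0],[[0.21,0.234,0],0]]}}

```text
clock: 2.92
eef_pos: [428.4, 520.5, 319.8]
eef_rot: [3.141, 0.0, 2.529]
wrist_force: [1.4, -0.5, -0.2]
finger_gap: 93.8
```

{"name": "send_rows", "arguments": {"commands": [[[0.01,0.03,0],0],[[0.02,0.06,0],0],[[0.03,0.09,0],0],[[0.03,0.12,0],0],[[0.03,0.15,0],0],[[0.03,0.18,0],0],[[0.03,0.2,0],0],[[0.03,0.2,0],0]]}}

```text
clock: 3.58
eef_pos: [476.4, 643.4, 292.4]
eef_rot: [3.111, 0.001, 2.532]
wrist_force: [-0.2, 0.3, 1.1]
finger_gap: 93.6
```

```bash
python3 - <<'E'
from h import *
s=manip.read_state(); print(s)
E
```

```text
{'clock': 3.5833, 'joints': array([ 8.87241374e-01,  9.95546387e-01,  2.34579127e-01,  1.24847925e-03,
        1.88062907e+00, -7.37159858e-02]), 'qd': array([ 0.00884091, -0.00343711,  0.00175145,  0.00177124, -0.03058623,
       -0.00561125]), 'effort': array([ 8.53657443e-02, -7.90212965e+01, -4.13273263e+01,  7.18502607e-02,
       -1.43770874e-01,  5.87795419e-02]), 'eef_pos': array([476.43922817, 643.3671011 , 292.44648715]), 'eef_rot': array([3.11075142e+00, 1.09732289e-03, 2.53213576e+00]), 'wrist_force': array([-0.19892603,  0.33624229,  1.13817806]), 'moment': array([ 0.11366882, -0.09929688,  0.01327344]), 'finger_gap': 93.55479790742866}
```

{"name": "send_rows", "arguments": {"commands": [[[0,-0.03,0],0],[[0,-0.06,0],0],[[0,-0.06,0],0],[[0,-0.06,0],0],[[0,-0.06,0],0],[[0,-0.06,0],0],[[0,-0.06,0],0],[[0,-0.06,0],0]]}}

```text
clock: 4.25
eef_pos: [442.0, 595.0, 290.1]
eef_rot: [3.112, 0.001, 2.534]
wrist_force: [-0.3, -0.1, 1.1]
finger_gap: 93.9
```

{"name": "send_rows", "arguments": {"commands": [[[0,0.3,0],0],[[0,0.4,0],0],[[0,0.5,0],0],[[0,0.5,0],0],[[0,0.5,0],0],[[0,0.5,0],0],[[0,0.5,0],0],[[0,0.5,0],0]]}}

```text
clock: 4.92
eef_pos: [489.2, 670.3, 237.2]
eef_rot: [3.083, 0.002, 2.535]
wrist_force: [-0.3, 0.3, 0.7]
finger_gap: 93.9
```

```bash
python3 - <<'E'
from h import *
s=manip.read_state(); print(s['joints'],s['eef_rot'])
E
```

```text
[ 0.8954882   1.06473956  0.23463966  0.0023518   1.78333825 -0.06796237] [3.08269876e+00 1.73547110e-03 2.53475957e+00]
```

{"name": "send_rows", "arguments": {"commands": [[[0,0.4,-0.2],0],[[0,0.5,-0.25],0],[[0,0.5,-0.25],0],[[0,0.5,-0.25],0],[[0,0.5,-0.25],0],[[0,0.5,-0.25],0],[[0,0.5,-0.25],0],[[0,0.5,-0.25],0]]}}

```text
clock: 5.58
eef_pos: [481.2, 667.2, 274.3]
eef_rot: [3.058, 0.002, 2.535]
wrist_force: [0.3, 0.8, -0.6]
finger_gap: 93.9
```

```bash
python3 - <<'E'
from h import *
s=manip.read_state(); print(s['joints'],s['eef_rot'])
E
```

```text
[ 0.90030529  1.01896805  0.23533495  0.00342719  1.80387927 -0.06276306] [3.05814043e+00 1.97512576e-03 2.53471297e+00]
```

{"name": "send_rows", "arguments": {"commands": [[[0,0.5,-0.12],0],[[0,0.5,-0.12],0],[[0,0.5,-0.12],0],[[0,0.5,-0.12],0],[[0,0.5,-0.12],0],[[0,0.5,-0.12],0],[[0,0.5,-0.12],0],[[0,0.5,-0.12],0]]}}

```text
clock: 6.25
eef_pos: [485.5, 679.5, 262.5]
eef_rot: [3.03, 0.002, 2.535]
wrist_force: [-0.2, 0.4, 0.0]
finger_gap: 94.0
```

{"name": "send_rows", "arguments": {"commands": [[[0,1.5,-0.4],0],[[0,1.5,-0.4],0],[[0,1.5,-0.4],0],[[0,1.5,-0.4],0],[[0,1.5,-0.4],0],[[0,1.5,-0.4],0],[[0,1.5,-0.4],0],[[0,1.5,-0.4],0]]}}

```text
clock: 6.92
eef_pos: [486.9, 687.2, 265.1]
eef_rot: [3.001, 0.003, 2.535]
wrist_force: [-0.3, -0.7, -0.1]
finger_gap: 94.0
```

{"name": "send_rows", "arguments": {"commands": [[[0,1.5,-0.3],0],[[0,1.5,-0.3],0],[[0,1.5,-0.3],0],[[0,1.5,-0.3],0],[[0,1.5,-0.3],0],[[0,1.5,-0.3],0],[[0,1.5,-0.3],0],[[0,1.5,-0.3],0]]}}

```text
clock: 7.58
eef_pos: [491.0, 697.1, 259.3]
eef_rot: [2.972, 0.003, 2.535]
wrist_force: [-0.3, 0.1, -0.5]
finger_gap: 93.7
```

{"name": "send_rows", "arguments": {"commands": [[[0,1.5,-0.2],0],[[0,1.5,-0.2],0],[[0,1.5,-0.2],0],[[0,1.5,-0.2],0],[[0,1.5,-0.2],0],[[0,1.5,-0.2],0],[[0,1.5,-0.2],0],[[0,1.5,-0.2],0]]}}

```text
clock: 8.25
eef_pos: [497.0, 708.4, 247.2]
eef_rot: [2.943, 0.003, 2.535]
wrist_force: [-0.7, 0.3, -0.0]
finger_gap: 94.0
```

{"name": "send_rows", "arguments": {"commands": [[[0,1.5,-0.2],0],[[0,1.5,-0.2],0],[[0,1.5,-0.2],0],[[0,1.5,-0.2],0],[[0,1.5,-0.2],0],[[0,1.5,-0.2],0],[[0,1.5,-0.2],0],[[0,1.5,-0.2],0]]}}

```text
clock: 8.92
eef_pos: [501.0, 716.3, 246.1]
eef_rot: [2.914, 0.003, 2.535]
wrist_force: [0.7, 0.1, -0.1]
finger_gap: 94.2
```

{"name": "send_rows", "arguments": {"commands": [[[0,1.5,-0.2],0],[[0,1.5,-0.2],0],[[0,1.5,-0.2],0],[[0,1.5,-0.2],0],[[0,1.5,-0.2],0],[[0,1.5,-0.2],0],[[0,1.5,-0.2],0],[[0,1.5,-0.2],0]]}}

```text
clock: 9.58
eef_pos: [503.7, 721.7, 252.8]
eef_rot: [2.884, 0.003, 2.535]
wrist_force: [-0.3, -0.1, 0.2]
finger_gap: 93.8
```

{"name": "send_rows", "arguments": {"commands": [[[0,1.5,-0.3],0],[[0,1.5,-0.3],0],[[0,1.5,-0.3],0],[[0,1.5,-0.3],0],[[0,1.5,-0.3],0],[[0,1.5,-0.3],0],[[0,1.5,-0.3],0],[[0,1.5,-0.3],0]]}}

```text
clock: 10.25
eef_pos: [502.0, 720.5, 280.5]
eef_rot: [2.855, 0.003, 2.535]
wrist_force: [0.2, -0.5, 0.4]
finger_gap: 94.0
```

```bash
cat >> h.py <<'E'
v=np.load('board.npy')
def Rb():
    return R.from_euler('z',v[2]).as_matrix()
def b2w(p): return Rb()@np.asarray(p,float)+[v[0],v[1],0]
def w2b(p): return Rb().T@(np.asarray(p)-[v[0],v[1],0])
def rep(s=None):
    s=s or manip.read_state()
    Rt=R.from_euler('xyz',s['eef_rot']).as_matrix(); g=s['finger_gap']
    print('t',s['clock'],'tcp board',w2b(s['eef_pos']).round(1),'rot rel',R.from_matrix(Rb().T@Rt).as_euler('xyz').round(4),'gap',round(g,1),'F board',(Rb().T@s['wrist_force']).round(1))
    for n,y in(('Bout',-g/2-12.5),('Bin',-g/2),('Ain',g/2),('Aout',g/2+12.5)):
        print(n,w2b(Rt@[0,y,0]+s['eef_pos']).round(1),end=' ')
    print()
    return s
def to(pb,s=None):
    s=s or manip.read_state(); Rt=R.from_euler('xyz',s['eef_rot']).as_matrix()
    d=Rt.T@(b2w(pb)-s['eef_pos']); print('tool shift m',(d/1000).round(4),'len',np.linalg.norm(d).round(1)); return d
E
python3 - <<'E'
from h import *
s=rep(); print(s['eef_pos'],s['eef_rot'],s['joints'])
c=cam('top'); print(pix2w(c,(88,190),195), pix2w(c,(125,210),0))
to([-110,20,200]); 
E
```

```text
t 10.25 tcp board [617.2 470.1 280.5] rot rel [2.855  0.0032 1.5702] gap 94.0 F board [-0.3 -0.5  0.4]
Bout [560.1 470.1 263.6] Bin [572.1 470.1 267.2] Ain [662.2 470.1 293.7] Aout [674.2 470.1 297.3] 
[502.02589926 720.47408935 280.45647675] [2.85502908 0.00317468 2.53455319] [ 0.91743053  1.02373566  0.23562277  0.01005118  1.59582364 -0.04508396]
[604.42912664 450.73131588 195.        ] [603.50497187 452.09851081   0.        ]
tool shift m [-0.4503 -0.7204 -0.1269] len 859.0
```

{"name": "send_rows", "arguments": {"commands": [[[-0.019,-0.03,-0.006],0],[[-0.038,-0.06,-0.012],0],[[-0.057,-0.091,-0.018],0],[[-0.076,-0.121,-0.024],0],[[-0.095,-0.151,-0.03],0],[[-0.113,-0.181,-0.036],0],[[-0.132,-0.211,-0.042],0],[[-0.151,-0.241,-0.048],0]], "hand": -0.66}}

```text
clock: 10.92
eef_pos: [486.8, 451.4, 260.2]
eef_rot: [2.855, 0.003, 2.535]
wrist_force: [1.7, 1.1, -0.2]
finger_gap: 78.0
```

{"name": "send_rows", "arguments": {"commands": [[[-0.019,-0.03,-0.006],0],[[-0.038,-0.06,-0.012],0],[[-0.057,-0.091,-0.018],0],[[-0.076,-0.121,-0.024],0],[[-0.095,-0.151,-0.03],0],[[-0.113,-0.181,-0.036],0],[[-0.132,-0.211,-0.042],0],[[-0.151,-0.241,-0.048],0]]}}

```text
clock: 11.58
eef_pos: [471.6, 164.7, 238.8]
eef_rot: [2.854, 0.004, 2.535]
wrist_force: [1.4, 0.0, 0.3]
finger_gap: 78.1
```

```bash
python3 - <<'E'
from h import *
s=rep(); print(s['qd']);to([-110,20,200]); 
E
```

```text
t 11.5833 tcp board [143.2 178.4 238.8] rot rel [2.8543 0.0037 1.5704] gap 78.1 F board [ 0.8 -1.1  0.3]
Bout [ 93.8 178.4 224.2] Bin [105.7 178.4 227.7] Ain [180.6 178.4 249.8] Aout [192.6 178.4 253.4] 
[-0.94824738 -0.28548641  0.37106637  0.20446045  0.11183614 -1.00687421]
tool shift m [-0.1584 -0.2539 -0.034 ] len 301.2
```

{"name": "send_rows", "arguments": {"commands": [[[-0.022,-0.034,-0.005],0],[[-0.044,-0.068,-0.01],0],[[-0.065,-0.102,-0.015],0],[[-0.085,-0.136,-0.02],0],[[-0.106,-0.17,-0.024],0],[[-0.128,-0.205,-0.028],0],[[-0.148,-0.238,-0.031],0],[[-0.148,-0.238,-0.031],0]]}}

```text
clock: 12.25
eef_pos: [457.8, -117.9, 200.5]
eef_rot: [2.856, 0.003, 2.53]
wrist_force: [-1.1, -0.3, -0.3]
finger_gap: 77.8
```

{"name": "send_rows", "arguments": {"commands": [[[0,0,0],0],[[0,0,0],0],[[0,0,0],0],[[0,0,0],0],[[0,0,0],0],[[0,0,0],0],[[0,0,0],0],[[0,0,0],0]]}}

```text
clock: 12.92
eef_pos: [458.6, -112.7, 201.5]
eef_rot: [2.855, 0.003, 2.535]
wrist_force: [-0.0, 0.6, -0.2]
finger_gap: 78.2
```

```bash
python3 - <<'E'
from h import *
import pickle
s=rep(); im=manip.camera('wrist')[:,:,::-1]; cv2.imwrite('pics/w2.png',im); pickle.dump(s,open('s2.pkl','wb'))
c=cam('wrist',s)
for p in ([65,-85,15],[65,85,15],[-145,85,15],[-145,-85,15]): print(w2pix(c,b2w(p)).round(1))
E
```

```text
t 12.9167 tcp board [-92.2  31.  201.5] rot rel [2.855  0.0033 1.5706] gap 78.2 F board [ 0.5  0.4 -0.2]
Bout [-141.7   30.9  186.9] Bin [-129.7   30.9  190.4] Ain [-54.7  31.  212.5] Aout [-42.7  31.  216.1] 
[401.7 313.5]
[410.  169.4]
[209.8 171.1]
[221.1 337.3]
```

View pics/w2.png

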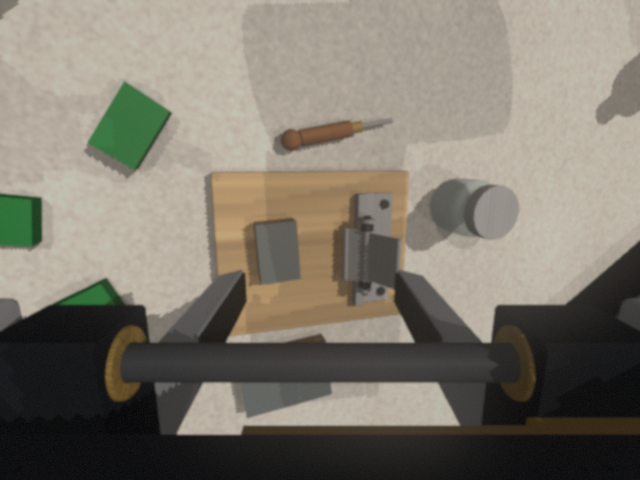

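```bash
python3 - <<'E'
from h import *
im=cv2.imread('pics/w2.png'); crop(im,200,155,420,310,3.6,'pics/w2c.png')
E
```

```text
(no output)
```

View pics/w2c.png

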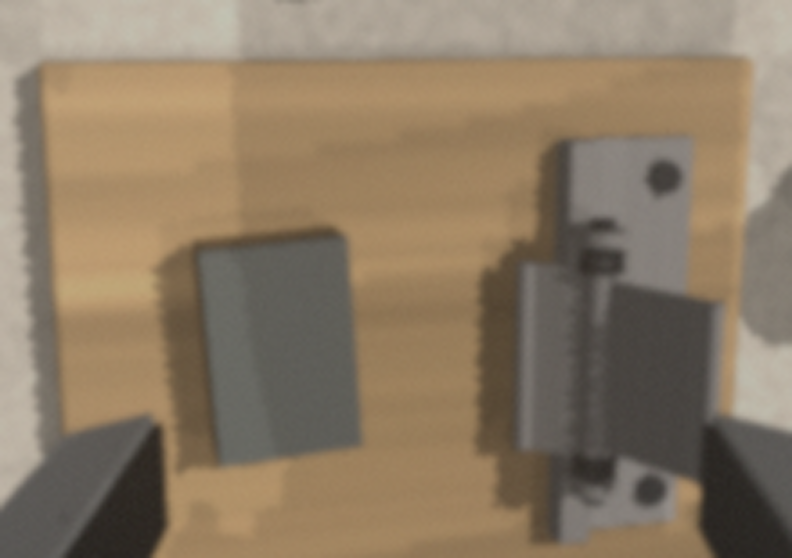

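```bash
python3 - <<'E'
from h import *
import pickle
from scipy.optimize import least_squares
s=pickle.load(open('s2.pkl','rb')); c=cam('wrist',s)
q=lambda x,y:(x/3.6+200-.36,y/3.6+155-.36)
obs=[([65,85,15],q(750,62)),([-145,85,15],q(40,62)),([0,62,27],q(567,141)),([0,-62,27],q(557,541))]
P=np.array([pix2w(c,o[1],o[0][2])[:2] for o in obs]); L=np.array([o[0][:2] for o in obs])
print('in old frame',[w2b([*p,0])[:2].round(1) for p in P])
f=lambda w:((R.from_euler('z',w[2]).as_matrix()[:2,:2]@L.T).T+w[:2]-P).ravel()
r=least_squares(f,v); print(v,r.x,r.fun.round(1))
W=[pix2w(c,q(*p),35) for p in((195,245),(345,238),(362,445),(217,467))]
for vv in (v.copy(),r.x):
    v[:]=vv; B=np.array([w2b(w)[:2] for w in W]); print(B.round(1).tolist(),B.mean(0))
    e=[(B[1]-B[0]),(B[2]-B[3])]; print([np.arctan2(a[1],a[0]).round(3) for a in e],[np.arctan2(-a[0],a[1]).round(3) for a in(B[0]-B[3],B[1]-B[2])])
print(w2b(pix2w(c,q(522,262),31)),w2b(pix2w(c,q(516,450),31)))
print('tab edge', w2b(pix2w(c,q(722,300),79)),w2b(pix2w(c,q(700,480),79)))
E
```

```text
in old frame [array([62.6, 82.4]), array([-144.2,   84.3]), array([-1.4, 61.3]), array([ -1.4, -61.1])]
[536.58031714 -54.58244607   0.96440248] [536.55006876 -56.15216853   0.95948281] [-0.3  2.  -1.4 -1.1  0.4  0.3  1.4 -1.2]
[[-108.4, 37.8], [-68.4, 37.8], [-64.4, -21.4], [-105.0, -23.8]] [-86.54140012   7.60981461]
[np.float64(-0.001), np.float64(0.06)] [np.float64(0.056), np.float64(0.068)]
[[-107.3, 38.2], [-67.3, 38.3], [-62.9, -20.8], [-103.6, -23.4]] [-85.27499197   8.06013106]
[np.float64(0.004), np.float64(0.064)] [np.float64(0.061), np.float64(0.073)]
[-14.79249311  28.45264375  31.        ] [-15.35583359 -27.98788908  31.        ]
tab edge [22.74786441 25.49289268 79.        ] [ 19.33208692 -23.61178141  79.        ]
```

```bash
python3 - <<'E'
from h import *
s=rep(); to([-82,8,38])
E
```

```text
t 12.9667 tcp board [-92.3  30.9 201.5] rot rel [2.855  0.0033 1.5704] gap 77.7 F board [ 0.3 -0.8 -0.6]
Bout [-141.5   30.9  187. ] Bin [-129.5   30.9  190.5] Ain [-55.   31.  212.4] Aout [-43.  31. 216.] 
tool shift m [-0.0224 -0.0364  0.1598] len 165.4
```

{"name": "send_rows", "arguments": {"commands": [[[-0.003,-0.005,0.023],0],[[-0.006,-0.01,0.046],0],[[-0.01,-0.016,0.07],0],[[-0.013,-0.021,0.093],0],[[-0.016,-0.026,0.115],0],[[-0.018,-0.03,0.132],0],[[-0.021,-0.034,0.148],0],[[-0.022,-0.036,0.16],0]]}}

```text
clock: 13.63
eef_pos: [482.9, -117.0, 36.4]
eef_rot: [2.855, 0.002, 2.534]
wrist_force: [0.5, -0.0, -0.1]
finger_gap: 78.3
```

```bash
python3 - <<'E'
from h import *
s=rep(); to([-82,8,38])
im=manip.camera('wrist')[:,:,::-1]; cv2.imwrite('pics/w3.png',im);s=rep(); to([-82,8,38])
im=manip.camera('scene')[:,:,::-1]; crop(im,210,180,370,300,5,'pics/s3.png')
E
```

```text
t 13.6333 tcp board [-81.8   8.5  36.4] rot rel [2.8552e+00 1.9000e-03 1.5700e+00] gap 78.3 F board [ 0.3 -0.4 -0.1]
Bout [-131.4    8.5   21.8] Bin [-119.4    8.5   25.3] Ain [-44.3   8.5  47.4] Aout [-32.3   8.5  51. ] 
tool shift m [-0.0005  0.0003 -0.0016] len 1.7
t 13.6833 tcp board [-81.8   9.3  34.8] rot rel [ 2.8556e+00 -3.0000e-04  1.5701e+00] gap 78.1 F board [-0.2  1.2 -3.1]
Bout [-131.3    9.4   20.2] Bin [-119.3    9.4   23.8] Ain [-44.3   9.3  45.8] Aout [-32.3   9.3  49.3] 
tool shift m [-0.0013  0.0007 -0.0032] len 3.5
```

View pics/w3.png

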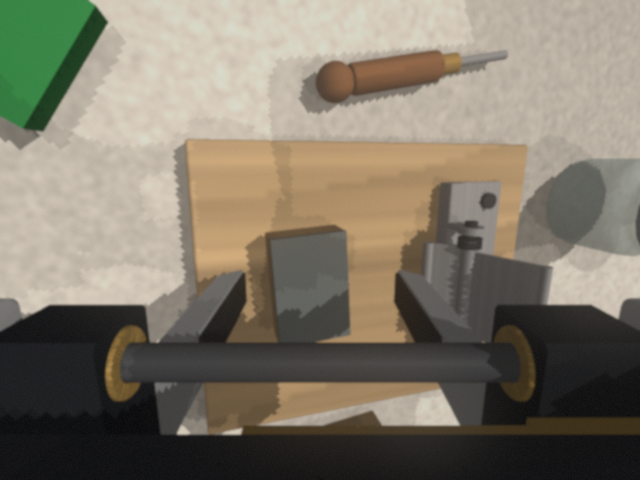

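View pics/s3.png

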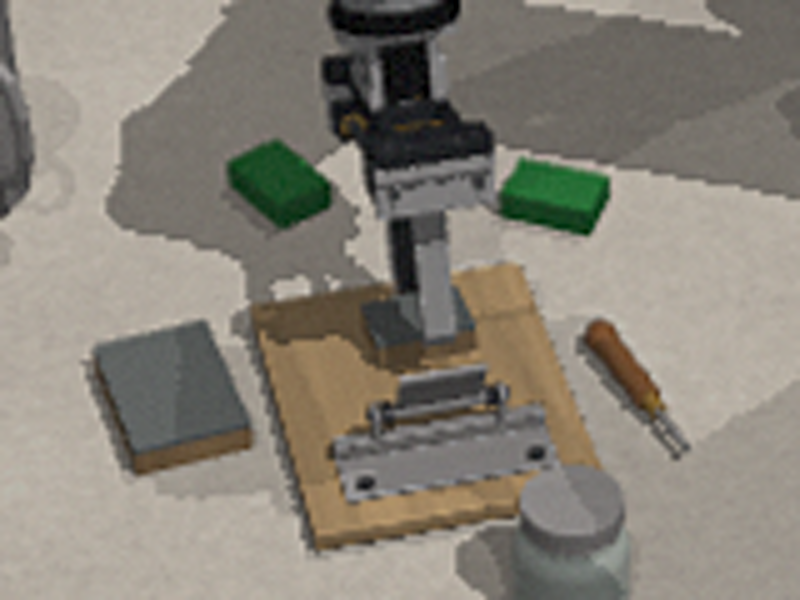

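{"name": "send_rows", "arguments": {"commands": [[[0,0.0009,-0.003],0],[[0,0.0009,-0.003],0],[[0,0.003,-0.0023],0],[[0,0.005,-0.0017],0],[[0,0.007,-0.0011],0],[[0,0.009,-0.0005],0],[[0,0.0105,-0.0001],0],[[0,0.0124,0.0004],0]]}}

```text
clock: 14.4
eef_pos: [490.1, -107.0, 41.0]
eef_rot: [2.855, 0.003, 2.535]
wrist_force: [-1.0, -0.4, -0.3]
finger_gap: 77.9
```

```bash
python3 - <<'E'
from h import *
s=rep()
E
```

```text
t 14.4 tcp board [-69.5   8.3  41. ] rot rel [2.855  0.0033 1.5703] gap 77.9 F board [-1.   0.6 -0.3]
Bout [-118.9    8.3   26.5] Bin [-106.9    8.3   30. ] Ain [-32.1   8.3  52. ] Aout [-20.2   8.4  55.6]
```

{"name": "send_rows", "arguments": {"commands": [[[0,0.0036,0.002],0],[[0,0.007,0.0041],0],[[0,0.0108,0.0058],0],[[0,0.0147,0.0069],0],[[0,0.0185,0.008],0],[[0,0.0223,0.0092],0],[[0,0.0262,0.0103],0],[[0,0.03,0.0114],0]]}}

```text
clock: 15.07
eef_pos: [508.5, -80.5, 38.5]
eef_rot: [2.855, 0.003, 2.535]
wrist_force: [-0.0, -0.2, 0.7]
finger_gap: 78.0
```

```bash
python3 - <<'E'
from h import *
s=rep()
im=manip.camera('wrist')[:,:,::-1]; cv2.imwrite('pics/w4.png',im)
im=manip.camera('scene')[:,:,::-1]; crop(im,210,180,370,300,5,'pics/s4.png')
rep()
E
```

```text
t 15.0667 tcp board [-37.3   8.3  38.5] rot rel [2.855  0.0032 1.5702] gap 78.0 F board [-0.2 -0.1  0.7]
Bout [-86.7   8.3  24. ] Bin [-74.7   8.3  27.5] Ain [ 0.1  8.3 49.6] Aout [12.1  8.3 53.1] 
t 15.1667 tcp board [-37.2   8.3  38.6] rot rel [2.8549 0.0033 1.5707] gap 78.3 F board [0.5 0.3 0.1]
Bout [-86.7   8.3  24. ] Bin [-74.7   8.3  27.5] Ain [ 0.4  8.4 49.6] Aout [12.4  8.4 53.2]
```

View pics/w4.png

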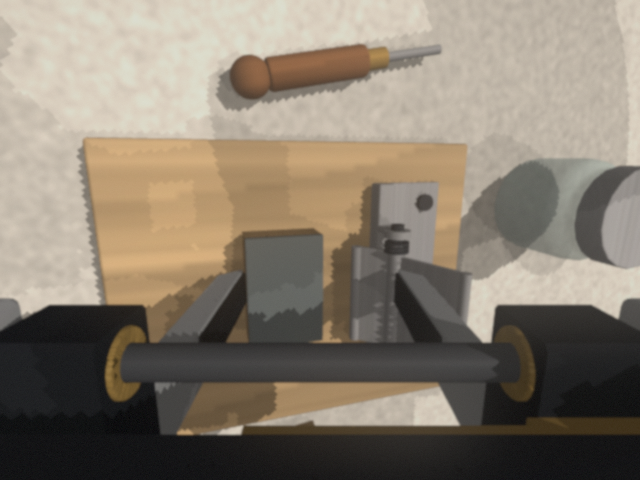

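View pics/s4.png

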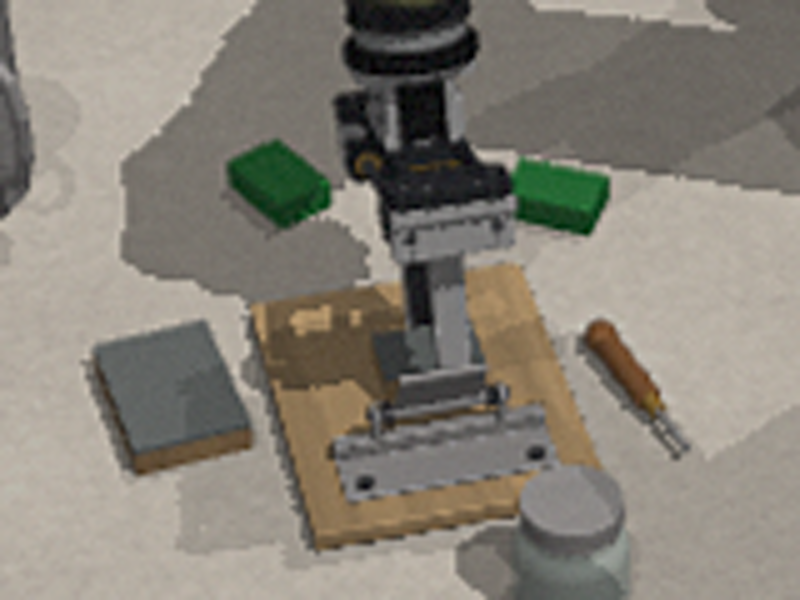

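{"name": "send_rows", "arguments": {"commands": [[[0,0.002,0.0006],0],[[0,0.004,0.0012],0],[[0,0.006,0.0018],0],[[0,0.008,0.0024],0],[[0,0.01,0.0029],0],[[0,0.012,0.0035],0],[[0,0.0135,0.004],0],[[0,0.0135,0.004],0]]}}

```text
clock: 15.83
eef_pos: [516.0, -70.1, 38.5]
eef_rot: [2.856, 0.003, 2.534]
wrist_force: [-7.7, -9.1, 5.7]
finger_gap: 78.2
```

```bash
python3 - <<'E'
from h import *
rep()
im=manip.camera('wrist')[:,:,::-1]; cv2.imwrite('pics/w5.png',im)
im=manip.camera('scene')[:,:,::-1]; crop(im,210,180,370,300,5,'pics/s5.png')
rep()
E
```

```text
t 15.8333 tcp board [-24.5   8.1  38.5] rot rel [2.8563 0.0034 1.57  ] gap 78.2 F board [-11.9   1.2   5.7]
Bout [-74.    8.1  24. ] Bin [-62.    8.1  27.5] Ain [13.   8.1 49.5] Aout [25.   8.1 53. ] 
t 15.9333 tcp board [-24.5   8.1  38.6] rot rel [2.8562 0.0035 1.57  ] gap 77.6 F board [-11.9   1.3   5.6]
Bout [-73.8   8.1  24.1] Bin [-61.8   8.1  27.7] Ain [12.7  8.1 49.5] Aout [24.7  8.1 53. ]
```

View pics/w5.png

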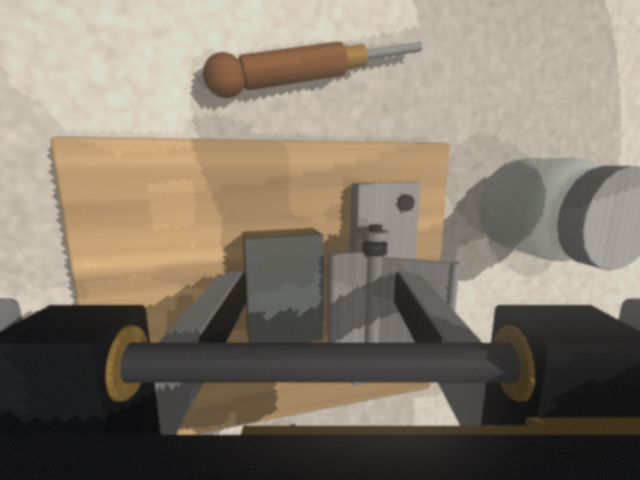

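View pics/s5.png

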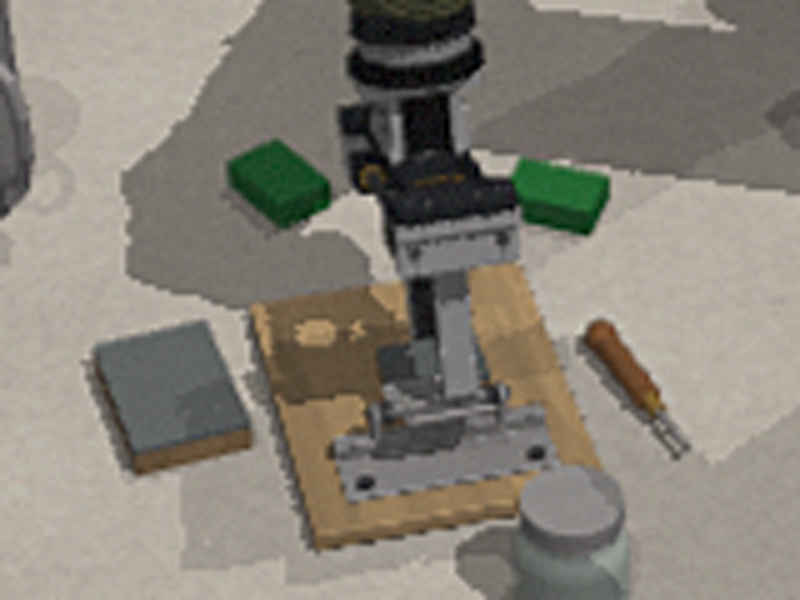

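{"name": "send_rows", "arguments": {"commands": [[[0,0.0025,0.0007],0],[[0,0.005,0.0015],0],[[0,0.0075,0.0022],0],[[0,0.01,0.0029],0],[[0,0.0125,0.0037],0],[[0,0.015,0.0044],0],[[0,0.0175,0.0051],0],[[0,0.0192,0.0056],0]]}}

```text
clock: 16.6
eef_pos: [527.9, -53.3, 38.9]
eef_rot: [2.855, 0.004, 2.534]
wrist_force: [-3.8, -4.7, 4.4]
finger_gap: 78.0
```

```bash
python3 - <<'E'
from h import *
rep()
im=manip.camera('wrist')[:,:,::-1]; cv2.imwrite('pics/w6.png',im)
im=manip.camera('scene')[:,:,::-1]; crop(im,210,180,370,300,5,'pics/s6.png')
rep()
E
```

```text
t 16.6 tcp board [-3.9  7.9 38.9] rot rel [2.8553 0.004  1.5697] gap 78.0 F board [-6.   0.4  4.4]
Bout [-53.3   7.9  24.3] Bin [-41.3   7.9  27.8] Ain [33.5  7.9 49.9] Aout [45.5  7.9 53.4] 
t 16.7 tcp board [-3.7  7.9 38.9] rot rel [2.8551 0.004  1.5699] gap 77.8 F board [-4.3  0.6  5.5]
Bout [-53.1   7.9  24.4] Bin [-41.1   7.9  27.9] Ain [33.6  7.9 49.9] Aout [45.6  7.9 53.4]
```

View pics/w6.png

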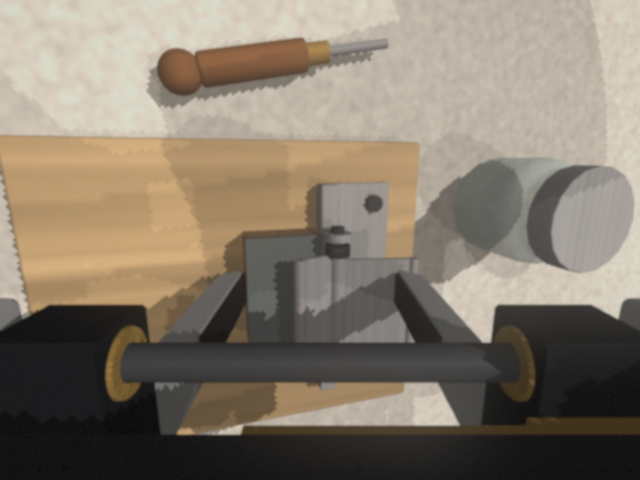

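View pics/s6.png

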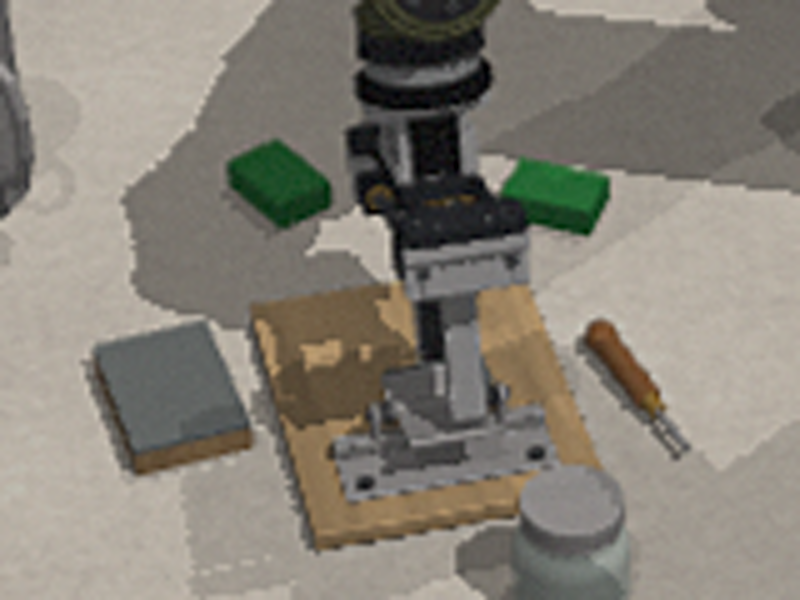

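{"name": "send_rows", "arguments": {"commands": [[[0,0.0005,0.0001],0],[[0,0.001,0.0003],0],[[0,0.0015,0.0004],0],[[0,0.0019,0.0006],0],[[0,0.0019,0.0006],0],[[0,0.0019,0.0006],0],[[0,0.0019,0.0006],0],[[0,0.0019,0.0006],0]]}}

```text
clock: 17.37
eef_pos: [528.9, -51.9, 38.8]
eef_rot: [2.855, 0.004, 2.534]
wrist_force: [-4.5, -5.8, 4.8]
finger_gap: 77.6
```

```bash
python3 - <<'E'
from h import *
rep()
E
```

```text
t 17.3667 tcp board [-2.2  7.9 38.8] rot rel [2.8555 0.0041 1.5699] gap 77.6 F board [-7.4  0.4  4.8]
Bout [-51.4   7.8  24.3] Bin [-39.4   7.8  27.9] Ain [35.1  7.9 49.8] Aout [47.1  7.9 53.3]
```

Still no clear rise in the force; push on a little.

{"name": "send_rows", "arguments": {"commands": [[[0,0.0005,0.0001],0],[[0,0.001,0.0003],0],[[0,0.0015,0.0004],0],[[0,0.0019,0.0006],0],[[0,0.0019,0.0006],0],[[0,0.0019,0.0006],0],[[0,0.0019,0.0006],0],[[0,0.0019,0.0006],0]]}}

```text
clock: 18.03
eef_pos: [529.3, -51.5, 38.7]
eef_rot: [2.858, 0.004, 2.535]
wrist_force: [-14.2, -17.8, 11.1]
finger_gap: 78.2
```

```bash
python3 - <<'E'
from h import *
rep()
im=manip.camera('wrist')[:,:,::-1]; cv2.imwrite('pics/w7.png',im); crop(im,230,170,440,345,3.8,'pics/w7c.png')
E
```

```text
t 18.0333 tcp board [-1.6  7.8 38.7] rot rel [2.8577 0.004  1.5701] gap 78.2 F board [-22.7   1.5  11.1]
Bout [-51.1   7.8  24.2] Bin [-39.1   7.8  27.7] Ain [35.9  7.8 49.6] Aout [47.9  7.8 53.1]
```

View pics/w7c.png

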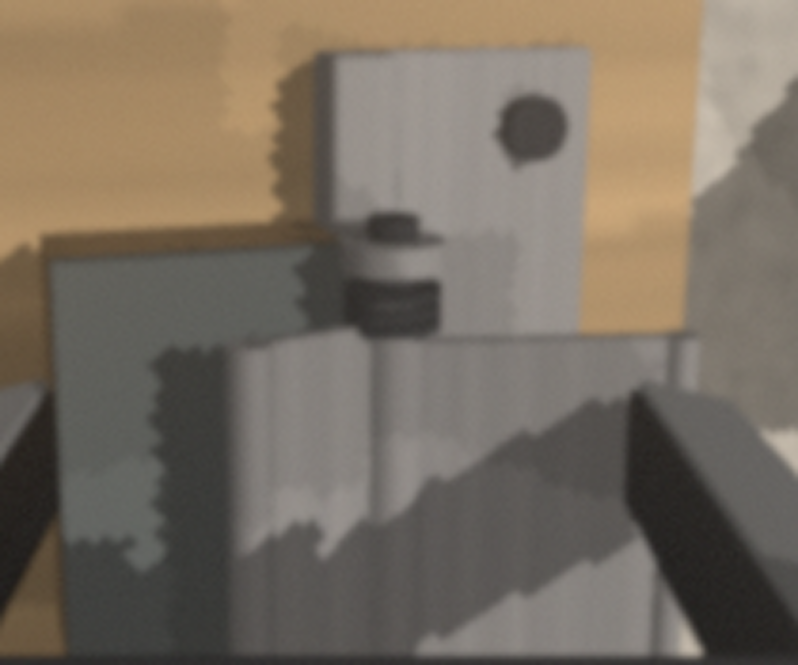

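```bash
python3 - <<'E'
from h import *
s=rep(); c=cam('wrist',s); q=lambda x,y:(x/3.8+230-.37,y/3.8+170-.37)
a,b,d=[w2b(pix2w(c,q(*p),35)) for p in((50,262),(64,620),(330,242))]
print(a,b,d,'yaw back',np.arctan2(-(a-b)[0],(a-b)[1]),'side',np.arctan2((d-a)[1],(d-a)[0]))
a,b,e=[w2b(pix2w(c,q(*p),z)) for p,z in(((333,56),27),((592,46),27),((316,215),15))]; print(a,b,e)
E
```

```text
t 18.0833 tcp board [-1.6  7.8 38.7] rot rel [2.8577 0.004  1.5702] gap 78.3 F board [-21.9   2.6  11.7]
Bout [-51.2   7.8  24.2] Bin [-39.2   7.8  27.7] Ain [36.   7.8 49.6] Aout [48.   7.8 53.1] 
[-40.38966596  35.87612227  35.        ] [-40.88935015 -14.28969302  35.        ] [-3.03214916 36.34037481 35.        ] yaw back -0.009960321759090817 side 0.012426646114680225
[-0.31995164 60.71869211 27.        ] [38.81690905 61.40277131 27.        ] [ 0.43202917 36.23785809 15.        ]
```

{"name": "send_rows", "arguments": {"commands": [[[0,-0.002,-0.0006],0],[[0,-0.004,-0.0012],0],[[0,-0.0055,-0.0016],0],[[0,-0.0055,-0.0016],0],[[0,-0.005,-0.0035],0],[[0,-0.0044,-0.0055],0],[[0,-0.0038,-0.0074],0],[[0,-0.0032,-0.0094],0]]}}

```text
clock: 18.75
eef_pos: [526.6, -54.5, 46.7]
eef_rot: [2.855, 0.003, 2.534]
wrist_force: [-2.1, -4.6, 2.1]
finger_gap: 77.7
```

```bash
python3 - <<'E'
from h import *
rep()
E
```

```text
t 18.75 tcp board [-5.7  8.3 46.7] rot rel [2.8554 0.0032 1.57  ] gap 77.7 F board [-5.  -0.9  2.1]
Bout [-54.9   8.2  32.2] Bin [-42.9   8.2  35.8] Ain [31.6  8.3 57.7] Aout [43.6  8.3 61.2]
```

Continue up.

{"name": "send_rows", "arguments": {"commands": [[[0,0.0006,-0.002],0],[[0,0.0011,-0.004],0],[[0,0.0017,-0.006],0],[[0,0.0023,-0.0078],0],[[0,0.0028,-0.0097],0],[[0,0.0034,-0.0116],0],[[0,0.004,-0.0135],0],[[0,0.0045,-0.0154],0]]}}

```text
clock: 19.42
eef_pos: [526.6, -54.0, 62.7]
eef_rot: [2.855, 0.003, 2.535]
wrist_force: [-0.3, 0.6, -0.5]
finger_gap: 77.6
```

{"name": "send_rows", "arguments": {"commands": [[[0,0.0015,-0.005],0],[[0,0.003,-0.01],0],[[0,0.0045,-0.0154],0],[[0,0.007,-0.024],0],[[0,0.01,-0.034],0],[[0,0.014,-0.048],0],[[0,0.017,-0.058],0],[[0,0.02,-0.068],0]]}}

```text
clock: 20.08
eef_pos: [526.6, -54.3, 135.0]
eef_rot: [2.855, 0.004, 2.534]
wrist_force: [-0.6, -1.5, -0.4]
finger_gap: 78.2
```

{"name": "send_rows", "arguments": {"commands": [[[0,-0.01,-0.02],0],[[0,-0.02,-0.04],0],[[0,-0.03,-0.06],0],[[0,-0.04,-0.08],0],[[0,-0.04,-0.08],0],[[0,-0.04,-0.08],0],[[0,-0.04,-0.08],0],[[0,-0.04,-0.08],0]]}}

```text
clock: 20.75
eef_pos: [491.4, -103.5, 198.0]
eef_rot: [2.855, 0.002, 2.535]
wrist_force: [0.3, 0.0, -0.1]
finger_gap: 77.9
```

```bash
python3 - <<'E'
from h import *
import pickle
s=rep()
im=manip.camera('wrist')[:,:,::-1]; cv2.imwrite('pics/w8.png',im); pickle.dump(s,open('s8.pkl','wb'))
im=manip.camera('scene')[:,:,::-1]; crop(im,210,180,370,300,5,'pics/s8.png')
E
```

```text
t 20.75 tcp board [-65.9   9.3 198. ] rot rel [2.8552e+00 1.6000e-03 1.5707e+00] gap 77.9 F board [ 0.2 -0.2 -0.1]
Bout [-115.3    9.3  183.5] Bin [-103.3    9.3  187. ] Ain [-28.6   9.3 209. ] Aout [-16.6   9.3 212.5]
```

View pics/w8.png

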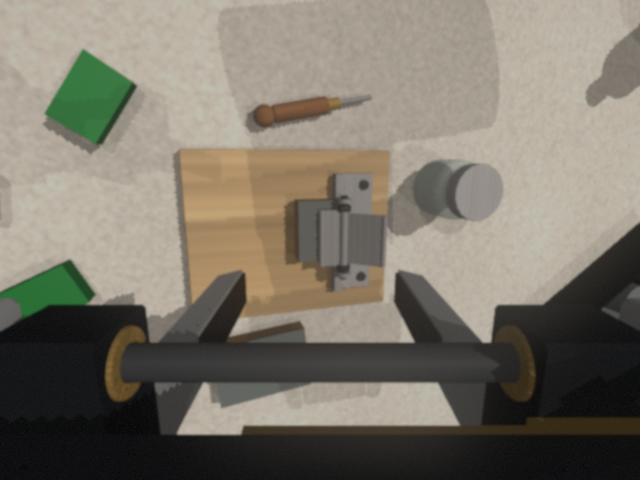

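View pics/s8.png

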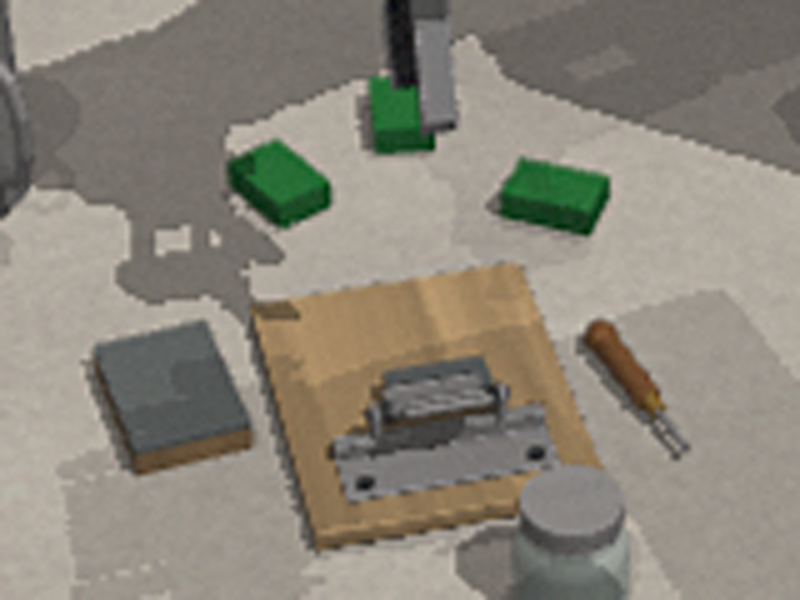

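Verify the block's pose once more.

```bash
python3 - <<'E'
from h import *
im=cv2.imread('pics/w8.png'); crop(im,280,160,400,300,5,'pics/w8c.png')
E
```

```text
(no output)
```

View pics/w8c.png

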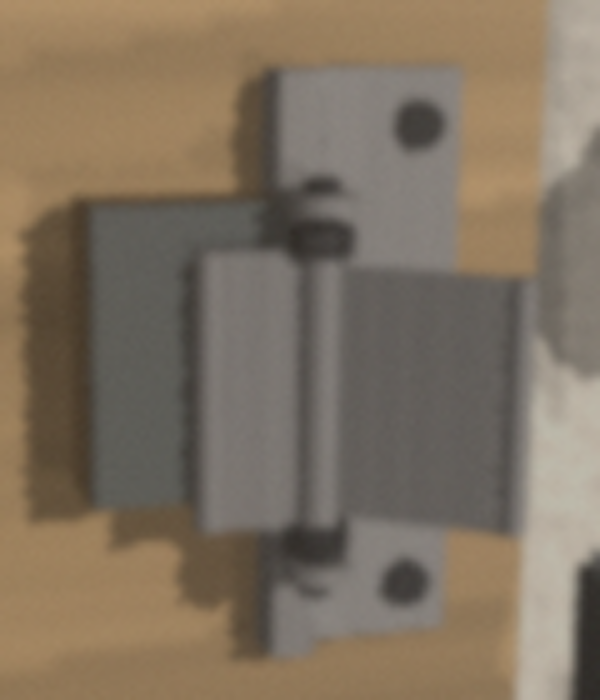

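```bash
python3 - <<'E'
from h import *
import pickle
s=pickle.load(open('s8.pkl','rb')); c=cam('wrist',s); q=lambda x,y:(x/5+280-.4,y/5+160-.4)
a,b=[w2b(pix2w(c,q(*p),35)) for p in((88,204),(91,508))]; print(a,b,'yaw',np.arctan2(-(a-b)[0],(a-b)[1]))
print([w2b(pix2w(c,q(*p),27)) for p in((277,70),(268,655))])
rep(); manip.sign_off()
E
```

```text
[-40.98664     36.47141933  35.        ] [-41.20083103 -23.55366502  35.        ] yaw -0.0035683435287339814
[array([-0.65379321, 60.73638321, 27.        ]), array([ -1.29414794, -61.51086028,  27.        ])]
t 20.85 tcp board [-66.    9.2 198.2] rot rel [2.8552e+00 1.8000e-03 1.5709e+00] gap 77.8 F board [-0.8  0.   0.6]
Bout [-115.3    9.2  183.6] Bin [-103.3    9.2  187.2] Ain [-28.6   9.2 209.1] Aout [-16.7   9.2 212.7] 
the job is handed in; nothing more can be done
```

The block is clamped in the carving board, and I handed the job in at about 21 s. No verdict was reported back.

**How it was done:** The moves only allow turning about the tool's own axis, and with the tool upright both fingertips are at the same height. I needed the tab finger higher than the block finger. To get that, I asked for poses beyond the arm's reach over a clear part of the counter, which left the tool leaning by about 0.29 rad. With the fingers 78 mm apart, one push then did both jobs: one fingertip pressed the tab open while the other slid the block home. I backed the pushing finger off the block, raised the tool so the flap shut on the block, and moved clear.

**Last checks:**
- **Home:** the pushing force rose from about 7 N to 23 N as the finger stopped moving, so the block was hard against the stop. In the final picture its back edge is about 40 mm from the stop face, as it should be.
- **Square and central:** the block is square to the board within about 0.01 rad and its centre is about 6 mm off the stop's middle.
- **Flap:** it looks closed onto the block's top. I could not measure the joint angle or the clamping force directly.
- **Clear:** the final force reading was about 1 N or less, with the fingers about 185 mm above the counter.
- **Bystanders:** those in view in the last pictures looked undisturbed; I did not measure them.

**Disagreement:** the top and wrist cameras put the board's position about 1.5 mm and 0.005 rad apart, which did not affect the result.

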